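# Check a water meter: stand the plate in its gate and hold the key half-way

### The arm

A 6-joint arm with a two-finger parallel gripper is mounted at the origin on the work surface. World frame = base frame: x ahead of the robot, y to its left, z up, the work surface at z = 0. Lengths are in m, angles in rad, forces in N, time in s.
With the tool pointing down it reaches from about 0.15 to 0.775 m from the base axis. Payload 6.1 kg.
Tool frame: the origin (TCP) lies at the very end of the fingers, on their centre line; the grasp point (between the pads) lies 19 mm behind it (bot.tcp_to_grasp is the distance from the TCP to the grasp point, in m); z points along the fingers, y is the line along which they close (so a half turn about z gives the same grasp; the last joint's range is limited). The gripper opens to 85 mm and grips with 20 to 120 N. Pads are 22 mm wide; open, the fingers measure 114 mm over their backs; the gripper's body (76 mm by 85 mm) begins 54 mm behind the grasp point. The pads swing forward as they close: fully open they stand 13 mm farther back than shut.
Start: joints at [1.213, 0.126, -0.04, 1.405, 0, 1.571], TCP at [0.184, 0.492, 0.199] pointing down, gripper open.
Joint ranges: [-2.72, 2.72], [-0.95, 1.95], [-1.27, 1.35], [-1.78, 2.02], [-1.46, 1.47], [-3.14, 3.14]. Speed limits (rad/s): [2.39, 2.39, 3.01, 3.14, 3.14, 3.14].

### API

Orientations are given as a unit quaternion [x, y, z, w].
In Python, from workcell import bot gives the robot as it stands.
- The arm moves only by the tool drive_tool, never from a script. Its argument "increments" is a list of rows, each a list of 7 numbers: the shift along the tool's x, y, z in units of 0.02 m (1.0 is 0.02 m), then the turn, a rotation vector about the tool's x, y, z in units of 6 degrees (1.0 is 6 degrees), then the gripper command: -1 is shut, 1 is fully open, values between are in proportion. A call has 1 to 20 rows; each row shifts and turns the commanded pose from where the row before left it, along the tool's axes as they then stand; what a row does not reach is not made up. A row lasts 1/10 s, in which the tool goes at most 50 mm and 8.59 degrees, less where a joint would pass 70% of its speed; a pose out of reach is approached as far as the arm can. A call with a number of a shift or a turn outside -1 to 1 is refused whole. A call with a gripper value outside its range is refused whole. The fingers move at their own pace and stop on an object; "force" is the grip in N (left out, the last holds). Time passes only in rows, so rows that do not move let the fingers close. It gives the time, the measured TCP pose, the force, the opening and the grip force at its end, in the units of the state.
- bot.state(): the state, without advancing time (a new reading comes with each control period).
- bot.capture(name): name is "scene" or "top"; returns a dict with "pixels" (400x640x3 uint8, blue, green, red), "fx", "fy", "cx", "cy" (pixels), "R" (3x3) and "t" (3): a world point X has camera coordinates R X + t. Camera axes: x right, y down, z forward; pixel columns grow to the right and rows downward; lengths in m; the calibration is good to about 2 mm. A picture is of the moment at which its call begins. There is no depth.
- bot.sign_off(): hands the job in; it is judged then, once.
Trained networks look in a picture, given as the dict that the camera call returned (one of the last four; its "shot" number tells which), for a name from the list of things; names that differ only in an ending like _2 or _b are one class to them, and where a whole thing is asked for, a point or a joint stands for the part that bears it (a point fixed in the world has none). Each returns a list of dicts, best first, with "confidence" (0 to 1); they miss things now and then, are a little off and sometimes report something else, mostly with a low value. They report only what shows in the picture. A call takes as long as a camera call. They do not tell look-alikes from the thing itself.
- bot.boxes_of(name, picture): "point" ([row, column] in pixels, amid what is visible of it).
- bot.regions_of(name, picture): "region" (400x640 bool, what is visible of it) and "point" ([row, column] in pixels, amid what is visible of it).
The state is a dict: "time_s": time; "joints": joint angles; "qd": joint speeds; "joint_efforts": joint torques, N m; "tool_pos": TCP position; "ee_rot": TCP orientation; "contact_force": force on the tool from outside, world axes, zero at the start; "torque": the same for the moment, N m; "finger_gap": opening from 0.0 (shut) to 1.0 (fully open); "finger_force": force on a finger pad.
Only numpy, scipy, OpenCV 4.12 (cv2) and the standard library are available. Lean on these libraries where they do the work, as an engineer would, in place of code of your own. Each camera call takes 0.05 s, during which the arm holds its last target. There are 200 camera calls.

### The job

Check the water meter: take the flat check plate out of its sloping rest and, without dropping it, stand it upright on its thin bottom edge in the meter's gate, between the lamp and sensor heads, and let go of it. Then press the meter's round spring key half-way down (about 8 mm of its 16 mm) with the gripper and finish still holding it there, never pushing it right down; leave the other things where they are.

Things in the scene. Friction and masses are not known exactly. Their poses are not given: they have to be found in the camera images.
- plate: check plate: black slab 14 mm thick (own x), 70 wide (y), 120 long (z), 0.2 kg, faces alike, grey window near the bottom. Origin: centre of its bottom thin edge; own z runs to the top edge. At the start it leans in the rest, top tipped 35 degrees from vertical towards the rest's -x side (the robot's right). Its upper 54 mm are free of the rest: pinch there across the 14 mm. In the gate z points up.
- rest: fixed aluminium stand that holds the leaning plate; foot 110 (own x) x 90 (y) x 8 mm; origin on the table, z up. The plate's bottom edge sits at own x = 20 mm, 35 mm above the table, up to 6 mm off the middle in y, on a ledge with a lip 7 mm high on its +x side; a 6 mm thick back slab lies under the plate's lower 66 mm. The plate comes out along its own z.
- meter: fixed grey meter, a low box 160 mm (own x) by 250 mm (own y) with its flat deck 40 mm above the table; origin on the table under its centre, own z up. The gate is on its +y side at own (0, 70 mm), the key on its -y side at own (0, -75 mm).
- gate (a point): centre of the gate's floor on the deck, 40 mm above the table; axes as the meter's. The gate is a pocket 20 mm (x) by 82 mm (y) framed by lips 6 mm high: the plate stands in it, thickness along x, width along y, either face forward. Lamp and sensor heads 40 mm wide (y), 45 mm above the deck, stand either side; lens faces 40 mm from the gate's centre in x.
- key_top (a point): centre of the top face of the key's cap: black mushroom cap 38 mm dia, 10 mm thick, on a steel stem over a black collar of 52 mm dia. Top face 80 mm above the table when free; it moves straight down with the key.
- key (a joint): travel of the key, m: 0 free (up), 0.016 right down. Spring: starts to move at about 4 N, about 9 N at 0.008 (half-way), 14 N right down; springs back when let go.
- vial: small capped glass vial, 24 mm dia, 55 mm tall, standing on the meter's deck between gate and key, towards the meter's far (+x) edge; origin at its underside. A bystander
- dropper: white dropper bottle, 28 mm dia, 60 mm tall, standing on the table about 85 mm to the rest's own +y side; origin at its underside. A bystander
- sample_a: clear sample bottle with black cap, 60 mm dia, 140 mm tall, near the far side of the table; origin at its underside. A bystander
- sample_b: same kind of sample bottle as sample_a. A bystander
- beaker: white cup, 66 mm dia, 85 mm tall, near the far side of the table; origin at its underside. A bystander
- adapter: black plug-in power adapter lying on the table at the right, 50 x 75 x 30 mm; origin at its underside. A bystander
- driver: screwdriver lying on the table at the left. A bystander
Things that resemble listed ones, but are neither listed nor needed, are in the scene too. Leave any purple or red look-alike of the plate alone.

How it is judged:
On the way, in this order (a step that is already met when the one before it is completed fails the run):
1. the plate stands upright in the gate on its bottom edge, let go (angle between plate's own z axis and vertical below 0.09 rad and x of plate in the frame of gate between -0.005 and 0.005 m and y of plate in the frame of gate between -0.009 and 0.009 m and z of plate in the frame of gate between -0.003 and 0.003 m and contact force between the fingers and plate below 0.1 N and linear speed of plate below 0.02 m/s), for 0.3 s.
2. with the plate standing in the gate, the key is held half-way down by the fingers (angle between plate's own z axis and vertical below 0.09 rad and x of plate in the frame of gate between -0.005 and 0.005 m and y of plate in the frame of gate between -0.009 and 0.009 m and z of plate in the frame of gate between -0.003 and 0.003 m and value of joint key between 0.005 and 0.011 m and contact force between the fingers and meter above 3 N), for 0.5 s.
At the end, for the whole second after the job is handed in: Fingers still press the key (over 3 N), travel 5 to 11 mm. The plate stands in the gate untouched and at rest, own z within 5 degrees of vertical, bottom edge within 3 mm of the gate floor and within 5 mm (x), 9 mm (y) of its centre (all of step 2 and contact force between the fingers and plate below 0.1 N and linear speed of plate below 0.02 m/s); the arm keeps its last pose, push and grip.
It fails at once if the key is pushed right down (travel over 15 mm) (value of joint key above 0.015 m).
It fails at once if the plate is dropped or topples (faster than 0.45 m/s while not held) (linear speed of plate above 0.45 m/s and contact force between the fingers and plate below 0.3 N).
It fails at once if a bystander is moved by more than 25 mm (distance of any of vial, dropper, sample_a, sample_b, beaker, adapter, driver from where it was at the start of the episode above 0.025 m).
It also fails if it takes over 51 s, if anything falls off the work surface, if the arm or the gripper's body presses on something with over 40 N, if the wrist force passes 120 N, or if a joint passes its speed limit or range.

## Working session

There is one attempt and no reset: what is moved stays moved. The work goes in short steps, Python scripts to look and compute and a tool call to move; the robot and the scene stay as the last step left them, time stands still between calls to the robot, and variables do not carry over. Pictures are saved under pics/ and viewed, at most 10 in all, crops included, and the job is handed in when it is done.

Besides the shell and the picture viewer there is one more tool, called after "Request:" as name([rows], argument=value, ...), one row to a line, values as JSON. drive_tool: Moves the arm, as the interface text tells. Its arguments: {"type":"object","properties":{"increments":{"type":"array","items":{"type":"array","items":{"type":"number"}}},"force":{"type":"number"}},"required":["increments"]}

```bash
mkdir -p pics; ls; python3 - <<'E'
from workcell import bot
import cv2,pickle
d={}
for n in("scene","top"):
    p=bot.capture(n);d[n]=p;cv2.imwrite(f"pics/{n}0.png",p["pixels"])
    for o in("plate","rest","meter","key_top","vial","dropper"):
        print(n,o,[(round(b["confidence"],2),[round(float(v)) for v in b["point"]]) for b in bot.boxes_of(o,p)])
pickle.dump(d,open("p0.pkl","wb"))
print(bot.state(),bot.tcp_to_grasp)
E
```

```text
pics
scene plate [(0.8, [275, 392]), (0.67, [204, 354])]
scene rest [(0.61, [231, 360])]
scene meter [(0.83, [198, 256])]
scene key_top [(0.42, [173, 235])]
scene vial []
scene dropper []
top plate [(0.94, [211, 281]), (0.86, [263, 322]), (0.66, [177, 237]), (0.58, [262, 230])]
top rest [(0.68, [220, 273])]
top meter [(0.92, [200, 397])]
top key_top [(0.48, [197, 426])]
top vial []
top dropper [(0.63, [241, 282])]
{'time_s': 0.7, 'joints': array([ 1.21299604e+00,  1.25759739e-01, -3.95838156e-02,  1.40541869e+00,
       -7.74468884e-06,  1.57081911e+00]), 'qd': array([ 0.0009295 ,  0.00141367,  0.00089464, -0.00158032,  0.00051964,
        0.00099282]), 'joint_efforts': array([ 1.33644306e-03, -4.35557377e+01,  3.53022408e+01,  7.78447866e-04,
       -1.59039706e-05, -8.54161328e-06]), 'tool_pos': array([0.18385823, 0.49173224, 0.19892308]), 'ee_rot': array([1.77958590e-01, 9.84037977e-01, 1.60812445e-05, 6.84297955e-06]), 'contact_force': array([ 0.32474893, -0.21495685, -0.60672613]), 'torque': array([-0.04129945, -0.00787843, -0.01826858]), 'finger_force': 0.0, 'finger_gap': 1.0024308568941627} 0.0187
```

View pics/scene0.png

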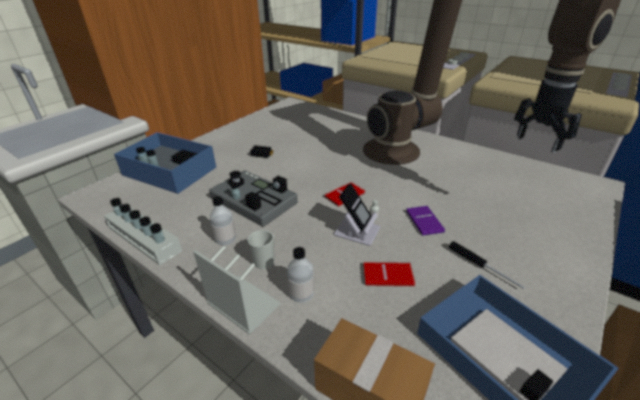

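View pics/top0.png

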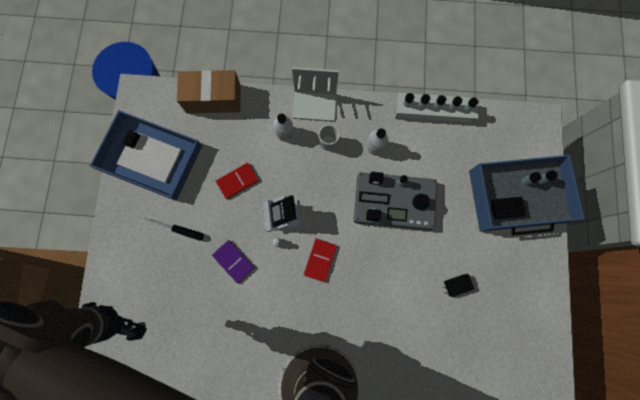

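The scene view shows the leaning black plate at (204,354), the meter at (198,256), and red/purple lookalikes lying flat. In the top view, the plate candidates are:
- Black leaning slab at (211,281): this is the one in the rest, next to the dropper (241,282).
- Red slabs at (263,322) and (177,237).
- Purple slab at (262,230).

I choose the black one. The meter is at (200,397), with the gate heads on its left and the key on its right at (200,422). Next is a close crop to check the choice and take landmarks.

```bash
python3 - <<'E'
import pickle,cv2,numpy as np
d=pickle.load(open("p0.pkl","rb"))
for n in d:
    p=d[n];print(n,p["fx"],p["cx"],p["cy"],np.round(-p["R"].T@p["t"],3),np.round(p["R"],3).tolist())
def crop(n,r0,c0,h,w,s):
    im=cv2.resize(d[n]["pixels"][r0:r0+h,c0:c0+w],None,fx=s,fy=s,interpolation=cv2.INTER_CUBIC)
    im=np.clip(im.astype(float)*1.5,0,255).astype(np.uint8)
    for k in range(0,w,10): cv2.putText(im,str(c0+k),(k*s,8),0,.3,(0,255,255),1);cv2.line(im,(k*s,10),(k*s,16),(0,255,255),1)
    for k in range(0,h,10): cv2.putText(im,str(r0+k),(0,k*s+4),0,.3,(0,255,255),1)
    return im
a=crop("top",165,250,85,66,6); b=crop("top",165,345,85,100,6)
# side by side within 800x600
c=crop("scene",175,325,75,66,7)
e=crop("scene",160,200,75,105,7)
cv2.imwrite("pics/c1.png",np.hstack([a,c[:510,:400] if c.shape[0]>=510 else np.pad(a*0,((0,0),(0,0),(0,0)))]))
cv2.imwrite("pics/c2.png",b);cv2.imwrite("pics/c3.png",e);print(a.shape,c.shape)
E
```

```text
scene 365.1554588060673 314.133285423778 199.19270987999477 [1.214 0.563 0.686] [[-0.608, 0.794, -0.021], [0.467, 0.336, -0.818], [-0.642, -0.507, -0.575]]
top 418.03083937751126 317.57788591177956 193.44318550318724 [0.313 0.032 1.317] [[0.071, -0.997, 0.003], [-0.977, -0.071, -0.199], [0.199, 0.011, -0.98]]
(510, 396, 3) (525, 462, 3)
```

View pics/c1.png

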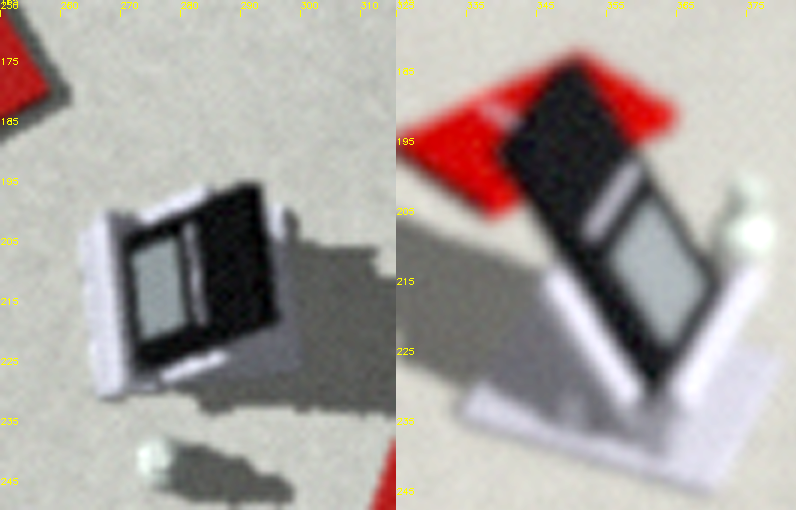

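View pics/c2.png

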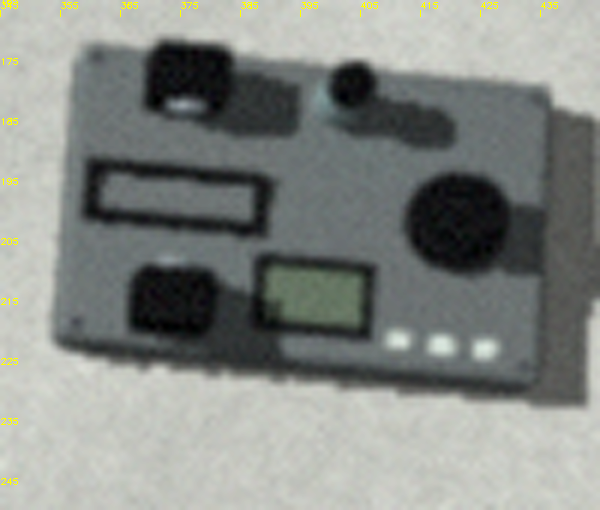

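View pics/c3.png

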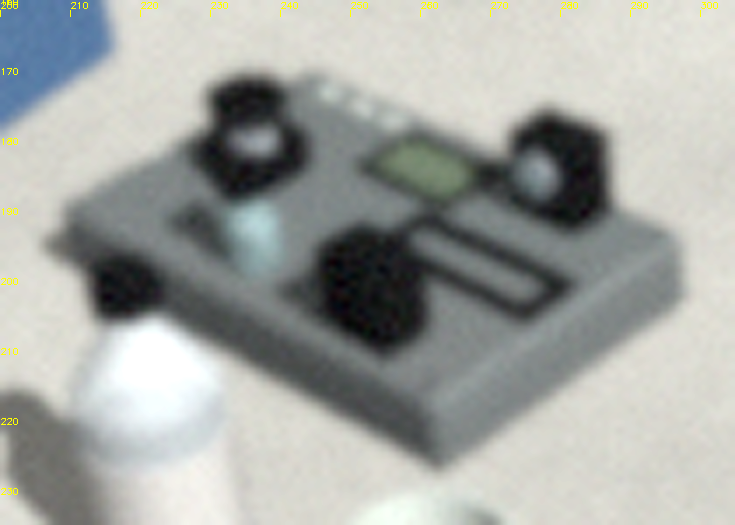

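The crop confirms the choice: a black plate with a grey window leaning in the rest. Its top edge in the top view runs from (293,196) to (296,218). The gate frame, deck corners and cap are sharp enough for a landmark fit.

```bash
cat > fit.py <<'E'
import pickle,numpy as np
from scipy.optimize import least_squares
from scipy.spatial.transform import Rotation as Rn
d=pickle.load(open("p0.pkl","rb"))
def proj(n,X):
    p=d[n];c=p["R"]@X+p["t"];return np.array([p["fx"]*c[0]/c[2]+p["cx"],p["fy"]*c[1]/c[2]+p["cy"]])
def pose(v,P): 
    c,s=np.cos(v[2]),np.sin(v[2]);return np.array([v[0]+c*P[0]-s*P[1],v[1]+s*P[0]+c*P[1],P[2]])
off={"T1":("top",250,165,6),"S1":("scene",325,175,7),"T2":("top",345,165,6),"S2":("scene",200,160,7)}
def px(k,u,v): n,c,r,s=off[k];return n,np.array([(u+.5)/s-.5+c,(v+.5)/s-.5+r])
def solve(L,v0,model):
    def f(v): return np.concatenate([(proj(px(*q[:3])[0],model(v,q[3]))-px(*q[:3])[1]) for q in L])
    r=least_squares(f,v0,loss="soft_l1",f_scale=1.0);return r.x,f(r.x).reshape(-1,2)
E
cat > m.py <<'E'
from fit import *
def mod(v,q):
    k,a,b=q
    if k=="d": P=(a*.08,b*.125,.04)
    if k=="b": P=(a*.08,b*.125,.0)
    if k=="g": P=(a*(.010+v[3]),.07+b*(.041+v[3]),.046)
    if k=="i": P=(a*.010,.07+b*.041,.046)
    if k=="c": P=(0,-.075,v[4])
    return pose(v,P)
L=[("T2",80,45,("d",1,1)),("T2",551,88,("d",1,-1)),("T2",535,382,("d",-1,-1)),("T2",55,342,("d",-1,1)),
("T2",88,158,("g",1,1)),("T2",274,176,("g",1,-1)),("T2",82,219,("g",-1,1)),("T2",267,238,("g",-1,-1)),
("T2",101,170,("i",1,1)),("T2",256,187,("i",1,-1)),("T2",97,209,("i",-1,1)),("T2",251,225,("i",-1,-1)),
("S2",437,402,("d",1,1)),("S2",681,240,("d",-1,1)),("S2",68,208,("d",1,-1)),("S2",315,74,("d",-1,-1)),("S2",438,466,("b",1,1)),("S2",684,292,("b",-1,1)),
("S2",428,212,("g",-1,-1)),("S2",576,286,("g",-1,1)),("S2",525,321,("g",1,1)),
("T2",457,223,("c",0,0))]
v,r=solve(L,[.3,-.2,0,.005,.07],mod);print(v.round(4));print(r.round(1).tolist())
for n in("d","g","i"):
  w,r=solve([q for q in L if q[3][0]==n or (n=='i' and q[3][0]=='c')],v,mod);print(n,w.round(4),pose(w,(0,.07,.04)).round(4))
print("gate",pose(v,(0,.07,.04)).round(4),"key",pose(v,(0,-.075,.08)).round(4))
# rest+plate: v=[x,y,yaw,dy]
t=np.radians(35)
def pl(v,q):
    k,a,b,c=q
    if k=="p":
        P=(.02+a*np.cos(t)-c*np.sin(t), v[3]+b, .035+a*np.sin(t)+c*np.cos(t))
    else: P=(a,b,c)
    return pose(v,P)
L=[("T1",262,183,("p",-.007,-.035,.12)),("T1",279,320,("p",-.007,.035,.12)),
("T1",127,246,("p",.007,-.035,.008)),("T1",134,376,("p",.007,.035,.008)),
("S1",107,152,("p",.007,-.035,.12)),("S1",180,58,("p",-.007,.035,.12)),
("S1",322,277,("p",.007,.035,.010)),
("S1",66,414,("f",-.055,-.045,.008)),("S1",319,475,("f",.055,-.045,.008)),("S1",384,360,("f",.055,.045,.008)),
("S1",319,494,("f",.055,-.045,0)),("S1",66,425,("f",-.055,-.045,0))]
v,r=solve(L,[.3,.1,1.5,0],pl);print(v.round(4));print(r.round(1).tolist())
v2,r=solve(L[:7],v,pl);print("plate only",v2.round(4),r.round(1).tolist())
for w in(v,v2): print("bottom",pl(w,("p",0,0,0)).round(4),"top",pl(w,("p",0,0,.12)).round(4))
E
python3 m.py
```

```text
[ 0.5694 -0.1985 -0.0265  0.0064  0.0475]
[[0.1, -0.8], [0.9, -0.4], [1.5, 1.1], [0.2, -0.2], [-0.2, -0.2], [-0.8, -0.3], [-0.0, -0.0], [-0.3, -0.2], [-0.5, 0.0], [0.1, -0.3], [-0.3, -0.2], [0.5, -0.3], [-0.4, 0.2], [1.1, -1.4], [-1.7, -0.9], [-0.1, -1.7], [0.8, 1.8], [1.2, 1.5], [-0.1, -0.9], [0.4, -1.1], [0.3, -1.1], [0.0, 0.0]]
d [ 0.5697 -0.1964 -0.0241  0.0064  0.0475] [ 0.5714 -0.1264  0.04  ]
g [ 0.5687 -0.1989 -0.0412  0.0065  0.0475] [ 0.5716 -0.1289  0.04  ]
i [ 0.5689 -0.1986 -0.027   0.0108  0.0482] [ 0.5708 -0.1286  0.04  ]
gate [ 0.5712 -0.1285  0.04  ] key [ 0.5674 -0.2734  0.08  ]
[0.5027 0.1601 1.7474 0.0029]
[[1.1, 0.2], [0.6, 1.2], [0.6, -2.5], [1.4, -1.8], [1.1, -1.8], [-3.0, 0.4], [-0.2, -0.8], [0.4, -0.4], [0.9, 2.4], [2.3, -0.0], [0.7, 1.8], [0.3, 0.2]]
plate only [0.8401 0.2305 1.7688 0.3481] [[-0.0, 0.1], [-0.0, 1.1], [-0.4, -2.1], [0.8, -1.4], [2.3, -1.4], [-2.5, 0.6], [0.6, -0.8]]
bottom [0.4964 0.1793 0.035 ] top [0.5084 0.1115 0.1333]
bottom [0.4948 0.1816 0.035 ] top [0.5084 0.1141 0.1333]
```

```bash
cat > hull.py <<'E'
from fit import *
import cv2
from scipy.optimize import minimize
t=np.radians(35);S=6
W={"top":(250,185,60,60),"scene":(330,175,60,60)}
def corners(v,z0=.007):
    out=[]
    for a in(-.007,.007):
        for b in(-.035,.035):
            for c in(z0 if a>0 else .0,.12):
                out.append(pose(v,(a*np.cos(t)-c*np.sin(t),b,.035+a*np.sin(t)+c*np.cos(t))))
    return out   # v: bottom-centre x,y,yaw
masks={}
for n,(c,r,w,h) in W.items():
    im=cv2.resize(d[n]["pixels"][r:r+h,c:c+w],None,fx=S,fy=S,interpolation=cv2.INTER_CUBIC)
    m=(im.max(2)<55).astype(np.uint8)
    k,lab,st,ce=cv2.connectedComponentsWithStats(m)
    i=1+np.argmax(st[1:,4]);m=(lab==i).astype(np.uint8)
    m=cv2.morphologyEx(m,cv2.MORPH_OPEN,np.ones((9,9)))
    cs=max(cv2.findContours(m,0,2)[0],key=cv2.contourArea);hm=np.zeros_like(m);cv2.drawContours(hm,[cv2.convexHull(cs)],-1,1,-1)
    masks[n]=(hm,im)
def poly(n,v):
    c,r,w,h=W[n];P=np.array([(proj(n,X)-[c,r]+.5)*S-.5 for X in corners(v)],np.float32)
    return cv2.convexHull(P)
def cost(v,ns=("top","scene")):
    s=0
    for n in ns:
        m=np.zeros((W[n][3]*S,W[n][2]*S),np.uint8);cv2.fillPoly(m,[np.round(poly(n,v)*16).astype(np.int32)],1,shift=4)
        s+=(m!=masks[n][0]).sum()/S/S
    return s
ims=[]
for ns in(("top","scene"),("top",),("scene",)):
    r=minimize(lambda u:cost(u/np.array([1,1,.1]),ns),np.array([.495,.18,.175]),method="Nelder-Mead",options=dict(initial_simplex=np.array([[.495,.18,.175],[.505,.18,.175],[.495,.19,.175],[.495,.18,.185]]),xatol=1e-5,fatol=.01))
    v=r.x/[1,1,.1];print(ns,v.round(4),r.fun)
    if len(ns)==2: best=v
for n in W:
    im=np.clip(masks[n][1].astype(float)*1.6,0,255).astype(np.uint8)
    cv2.drawContours(im,cv2.findContours(masks[n][0],0,2)[0],-1,(0,255,0),1)
    cv2.polylines(im,[np.round(poly(n,best)).astype(np.int32)],True,(0,0,255),1);ims.append(im)
print(best,corners(best)); cv2.imwrite("pics/h.png",np.hstack(ims))
E
python3 hull.py
```

```text
('top', 'scene') [0.4919 0.1803 1.8629] 249.2777777777778
('top',) [0.4929 0.1832 1.7817] 34.77777777777778
('scene',) [0.4895 0.1761 1.9194] 173.4722222222222
[0.49194411 0.18028964 1.86287474] [array([0.52711286, 0.18487644, 0.03098496]), array([0.54693175, 0.11896235, 0.12928321]), array([0.46007754, 0.16472041, 0.03098496]), array([0.47989643, 0.09880633, 0.12928321]), array([0.52496679, 0.19201387, 0.0447491 ]), array([0.54362958, 0.12994478, 0.13731328]), array([0.45793147, 0.17185785, 0.0447491 ]), array([0.47659426, 0.10978875, 0.13731328])]
```

View pics/h.png

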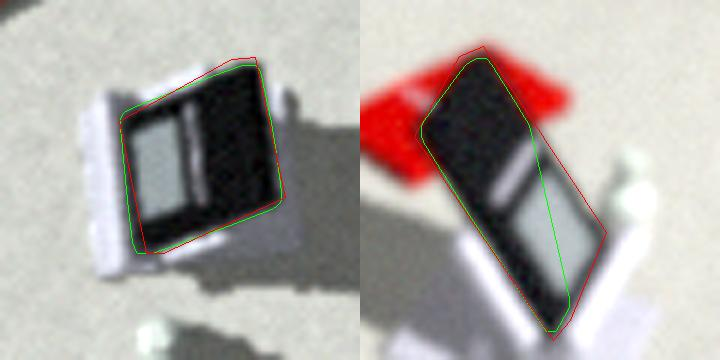

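The overlay shows a good fit in the top view. The scene mask lost the thin right border because the opening was too strong, so I'll fix that.

```bash
sed -i 's/np.ones((9,9))/np.ones((3,3))/; s/max(2)<55/max(2)<TH/; s/^t=np/import sys;TH=int(sys.argv[1]);t=np/' hull.py; for k in 60 72; do python3 hull.py $k|grep -v Lower|cut -c1-200|head -4; done
```

```text
('top', 'scene') [0.4923 0.1795 1.854 ] 205.1111111111111
('top',) [0.4923 0.1833 1.7888] 48.666666666666664
('scene',) [0.4924 0.1801 1.8991] 130.52777777777777
[0.49232952 0.17953219 1.85403913] [array([0.52753742, 0.18380808, 0.03098496]), array([0.54677315, 0.11772146, 0.12928321]), array([0.46032662, 0.16424513, 0.03098496]), array([0.47956236, 0.09815851
('top', 'scene') [0.4917 0.1799 1.8525] 740.3888888888888
('top',) [0.4506 0.1176 3.141 ] 573.4444444444445
('scene',) [0.4938 0.1813 1.8416] 30.75
[0.49172089 0.1799171  1.85245751] [array([0.52693551, 0.1841373 , 0.03098496]), array([0.5460667 , 0.11802034, 0.12928321]), array([0.45969385, 0.16468068, 0.03098496]), array([0.47882504, 0.09856372
```

View pics/h.png

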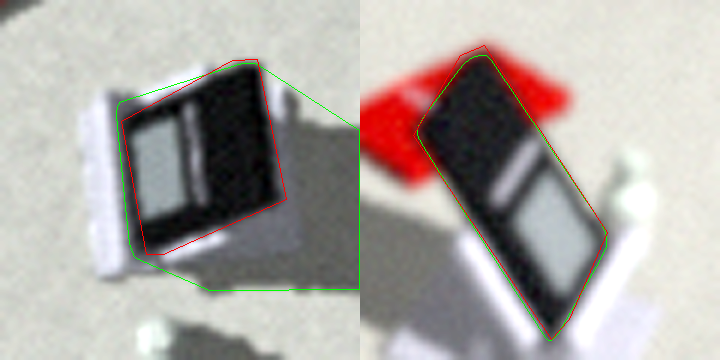

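Scene and top fits agree: the plate's bottom is at about (0.493, 0.182, 0.035), yaw about 1.82. The gate is at (0.571, -0.1285, 0.040), meter yaw about -0.027. Next is a helper that turns targets into tool-axis rows.

```bash
cat > go.py <<'E'
import numpy as np
from scipy.spatial.transform import Rotation as Rn
t=np.radians(35)
def plateR(yaw):
    xr=np.array([np.cos(yaw),np.sin(yaw),0]);z=np.array([0,0,1.])
    zp=-np.sin(t)*xr+np.cos(t)*z;xp=np.cos(t)*xr+np.sin(t)*z;yp=np.cross(zp,xp);return np.c_[xp,yp,zp]
PB=np.array([.493,.182,.035]);PY=1.82
Rp=plateR(PY)
Rg=Rn.from_matrix(np.c_[Rp[:,1],Rp[:,0],-Rp[:,2]])      # tool in plate grasp
def down(az): # tool down, tool y at azimuth az
    y=np.array([np.cos(az),np.sin(az),0]);z=np.array([0,0,-1.]);return Rn.from_matrix(np.c_[np.cross(y,z),y,z])
def turn(R0,R1):  # units of 6 deg
    return (R0.inv()*R1).as_rotvec()/np.radians(6)
def shift(R,p0,p1): return R.inv().apply(np.asarray(p1)-p0)/.02
E
python3 - <<'E'
from go import *
from workcell import bot
s=bot.state();R0=Rn.from_quat(s["ee_rot"]);p=s["tool_pos"]
print("turn",turn(R0,Rg).round(2))
print("rise first to",p); 
pre=PB+Rp[:,2]*.19; pre2=PB+Rp[:,2]*.08;print(pre,pre2)
print("up in down frame",shift(R0,p,p+[0,0,.16]).round(2))
print("across",shift(Rg,p+[0,0,.16],pre+[0,0,.13]).round(2),"then",shift(Rg,pre+[0,0,.13],pre).round(2),shift(Rg,pre,pre2).round(2))
E
```

```text
turn [-5.65  1.77 -5.61]
rise first to [0.18385823 0.49173224 0.19892308]
[0.51987787 0.07638695 0.19063889] [0.504317   0.13753135 0.10053216]
up in down frame [-0.  0. -8.]
across [-11.16 -20.98 -12.35] then [ 0.   -3.73  5.32] [0.  0.  5.5]
```

Request:
drive_tool([
  [0,0,-1,0,0,0,0.1],
  [0,0,-1,0,0,0,0.1],
  [0,0,-1,0,0,0,0.1],
  [0,0,-1,0,0,0,0.1],
  [0,0,-1,0,0,0,0.1],
  [0,0,-1,0,0,0,0.1],
  [0,0,-1,0,0,0,0.1],
  [0,0,-1,0,0,0,0.1],
  [0,0,0,-0.565,0.177,-0.561,0.1],
  [0,0,0,-0.565,0.177,-0.561,0.1],
  [0,0,0,-0.565,0.177,-0.561,0.1],
  [0,0,0,-0.565,0.177,-0.561,0.1],
  [0,0,0,-0.565,0.177,-0.561,0.1],
  [0,0,0,-0.565,0.177,-0.561,0.1],
  [0,0,0,-0.565,0.177,-0.561,0.1],
  [0,0,0,-0.565,0.177,-0.561,0.1],
  [0,0,0,-0.565,0.177,-0.561,0.1],
  [0,0,0,-0.565,0.177,-0.561,0.1],
  [0,0,0,0,0,0,0.1],
])

```text
time_s: 2.6
tool_pos: [0.1843, 0.4904, 0.3581]
ee_rot: [-0.117, 0.947, 0.298, -0.037]
contact_force: [-0.0, -1.6, 0.2]
finger_gap: 0.549
finger_force: 0.0
```

```bash
cat > st.py <<'E'
from go import *
from workcell import bot
np.set_printoptions(suppress=True,precision=3)
s=bot.state();R0=Rn.from_quat(s["ee_rot"]);p=s["tool_pos"]
print(s["time_s"],p,s["joints"],s["finger_gap"],s["contact_force"],s["finger_force"])
E
python3 - <<'E'
from st import *
pre=PB+Rp[:,2]*.19
print("turn",turn(R0,Rg).round(2),"across",shift(R0,p,pre+[0,0,.13]).round(2))
E
```

```text
2.6 [0.184 0.49  0.358] [ 0.929 -0.231 -0.182  1.205  0.461  0.781] 0.5487746205897585 [-0.007 -1.615  0.233] 0.0
turn [-0.    0.01 -0.02] across [-11.21 -20.88 -12.33]
```

Request:
drive_tool([
  [-0.53,-0.995,-0.587,0,0,0,0.1],
  [-0.53,-0.995,-0.587,0,0,0,0.1],
  [-0.53,-0.995,-0.587,0,0,0,0.1],
  [-0.53,-0.995,-0.587,0,0,0,0.1],
  [-0.53,-0.995,-0.587,0,0,0,0.1],
  [-0.53,-0.995,-0.587,0,0,0,0.1],
  [-0.53,-0.995,-0.587,0,0,0,0.1],
  [-0.53,-0.995,-0.587,0,0,0,0.1],
  [-0.53,-0.995,-0.587,0,0,0,0.1],
  [-0.53,-0.995,-0.587,0,0,0,0.1],
  [-0.53,-0.995,-0.587,0,0,0,0.1],
  [-0.53,-0.995,-0.587,0,0,0,0.1],
  [-0.53,-0.995,-0.587,0,0,0,0.1],
  [-0.53,-0.995,-0.587,0,0,0,0.1],
  [-0.53,-0.995,-0.587,0,0,0,0.1],
  [-0.53,-0.995,-0.587,0,0,0,0.1],
  [-0.53,-0.995,-0.587,0,0,0,0.1],
  [-0.53,-0.995,-0.587,0,0,0,0.1],
  [-0.53,-0.995,-0.587,0,0,0,0.1],
  [-0.53,-0.995,-0.587,0,0,0,0.1],
])

```text
time_s: 4.6
tool_pos: [0.5037, 0.0967, 0.3227]
ee_rot: [-0.118, 0.947, 0.297, -0.038]
contact_force: [0.5, 0.6, -0.4]
finger_gap: 0.545
finger_force: 0.0
```

```bash
python3 - <<'E'
from st import *
pre=PB+Rp[:,2]*.19
print("turn",turn(R0,Rg).round(2),"to",shift(R0,p,pre).round(2))
E
```

```text
4.6 [0.504 0.097 0.323] [-0.153  0.276  0.276  1.839  0.554 -0.478] 0.5453915432941708 [ 0.499  0.585 -0.427] 0.0
turn [-0.02 -0.01 -0.02] to [-0.55 -4.75  4.74]
```

Request:
drive_tool([
  [-0.09,-0.79,0.79,0,0,0,0.1],
  [-0.09,-0.79,0.79,0,0,0,0.1],
  [-0.09,-0.79,0.79,0,0,0,0.1],
  [-0.09,-0.79,0.79,0,0,0,0.1],
  [-0.09,-0.79,0.79,0,0,0,0.1],
  [-0.09,-0.79,0.79,0,0,0,0.1],
  [0,0,0,0,0,0,0.1],
  [0,0,0,0,0,0,0.1],
])

```text
time_s: 5.4
tool_pos: [0.519, 0.0779, 0.1912]
ee_rot: [-0.118, 0.946, 0.298, -0.038]
contact_force: [-0.6, -0.6, 0.4]
finger_gap: 0.548
finger_force: 0.0
```

```bash
python3 - <<'E'
from st import *
pre=PB+Rp[:,2]*.08
print("turn",turn(R0,Rg).round(2),"to",shift(R0,p,pre).round(2))
import cv2
S=5
ims=[]
for n,(r,c) in {"top":(170,250),"scene":(160,320)}.items():
    q=bot.capture(n); im=cv2.resize(q["pixels"][r:r+110,c:c+80],None,fx=S,fy=S,interpolation=2)
    im=np.clip(im*1.6,0,255).astype(np.uint8)
    def pr(X):
        k=q["R"]@X+q["t"];return (int((q["fx"]*k[0]/k[2]+q["cx"]-c)*S),int((q["fy"]*k[1]/k[2]+q["cy"]-r)*S))
    for z in np.linspace(0,.12,4): cv2.circle(im,pr(PB+Rp[:,2]*z),2,(0,255,0),-1)
    cv2.circle(im,pr(p),3,(0,0,255),-1);ims.append(im)
cv2.imwrite("pics/g1.png",np.hstack(ims))
E
```

```text
5.4 [0.519 0.078 0.191] [-0.182  0.308  0.029  1.578  0.547 -0.511] 0.5480892494639503 [-0.557 -0.569  0.378] 0.0
turn [-0.   -0.01 -0.01] to [-0.03 -0.08  5.48]
```

View pics/g1.png

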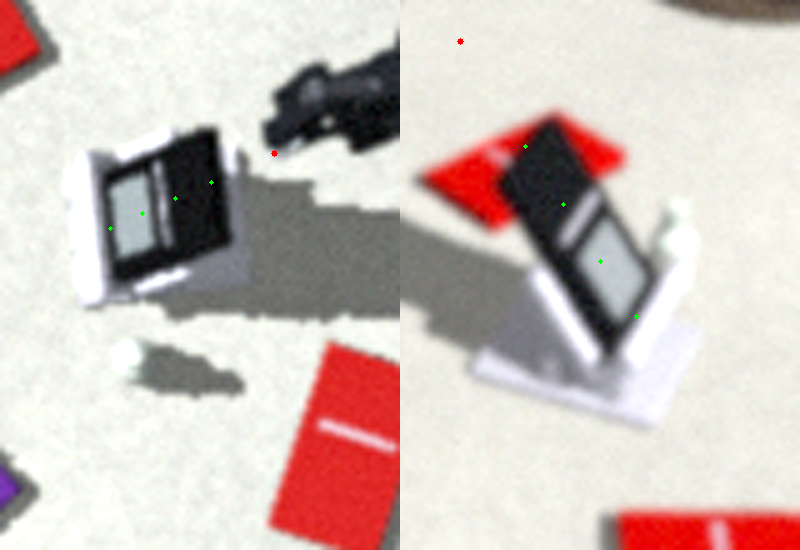

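The picture shows the plate axis dots lying well on the slab in both views. The gripper, though, seems to sit a bit up and right of the projected TCP dot, around top (311,195). I'll check that numerically by differencing against the first pictures.

```bash
python3 - <<'E'
from st import *
import pickle,cv2
d=pickle.load(open("p0.pkl","rb"))
for n,(r0,r1,c0,c1) in {"top":(176,206,292,350),"scene":(125,185,310,370)}.items():
    q=bot.capture(n);df=(np.abs(q["pixels"].astype(int)-d[n]["pixels"]).max(2)>35)&(q["pixels"].max(2)<75)
    def pr(X): 
        k=q["R"]@X+q["t"];return np.array([q["fy"]*k[1]/k[2]+q["cy"],q["fx"]*k[0]/k[2]+q["cx"]])
    print(n,"tcp",pr(p).round(1)," finger tips",[pr(p+R0.apply([0,e*.024,-.008])).round(1) for e in(-1,1)],"grasp",pr(p+R0.apply([0,0,-.1])).round(1))
    for r in range(r0,r1): print(r,''.join('#' if v else '.' for v in df[r,c0:c1]))
E
```

```text
5.5 [0.519 0.078 0.192] [-0.182  0.307  0.03   1.577  0.548 -0.512] 0.5503843886020275 [-1.224  0.777 -0.051] 0.0
top tcp [200.4 304.9]  finger tips [array([199.3, 313.7]), array([200. , 299.2])] grasp [190.6 326.2]
176 ......................................############...###..
177 ......................................############...###..
178 ......................................############...####.
179 .....................................#############...####.
180 ...................................################...####
181 .................................##################...####
182 ...............................#####################...###
183 ...................####.....########################...###
184 ..................######..##########################...###
185 .................####################################...##
186 ................######################################...#
187 ..............######..#################################..#
188 .............###########################################..
189 .............#############################################
19
[... 4309 characters left out ...]
..................................................
175 ............................................................
176 ............................................................
177 ............................................................
178 ............................................................
179 ............................................................
180 ............................................................
181 ............................................................
182 ............................................................
183 ............................................................
184 ............................................................
```

```bash
python3 - <<'E'
from st import *
import pickle,cv2
d=pickle.load(open("p0.pkl","rb"))
for n,(r0,r1,c0,c1) in {"top":(190,210,290,330),"scene":(140,178,305,350)}.items():
    q=bot.capture(n);df=(np.abs(q["pixels"].astype(int)-d[n]["pixels"]).max(2))
    g=q["pixels"].max(2)
    for r in range(r0,r1): print(r,''.join(('#' if g[r,c]<75 else 'o' if g[r,c]<130 else 'x') if df[r,c]>18 else '.' for c in range(c0,c1)))
E
```

```text
5.6 [0.52  0.078 0.192] [-0.183  0.307  0.03   1.577  0.548 -0.512] 0.5486620797225569 [ 0.929 -0.155  0.513] 0.0
190 xxxx.xxx.xxx.x.#########################
191 .xxxxxxxxx.x.x.o########################
192 xxxxxxxxxxxxxx.o########################
193 x.xxx.xxxxx...o#########################
194 ..xxxxx.xxx.o###########################
195 ....xx.xxx..o###########################
196 ....xxxxxxx.o###########################
197 ....x.xxxxx.o############oooo##########o
198 ....xxxxxx.x.######oo##o.....o######ooo.
199 .....xx.x.xx.o##oooooo...xxxx.####oo...x
200 .....x.o..xx..oooo....xx.xx.x.oooo..xxxx
201 .....xx....xxx.o...xxxxxx.x.x......xxxxx
202 .....xx....x.x....x.xxx.xxx.xxxxxxxx.x.x
203 .....xx....xxxxxxxxxxxxxxxx.xxxxxxxxxxx.
204 .....o.....xxxxxx.x.xxxxx.xxxxxxxxxxxxxx
205 .............x...xxxxx.xxx.x.xxx..x.xx..
206 .......................x.xxxxx.xx.xxxxxx
207 ......................ox..xxxxxxxx.xxxxx
208 .......................xxxx.xxxxxxxxxxxx
209 .......................xxxxxxx.xx.x.xxxx
140 ####o............########....................
141 ####o.........xo..#######.......
[... 1113 characters left out ...]

164 .............................................
165 .............................................
166 .............................................
167 .............................................
168 .............................................
169 .............................................
170 .............................................
171 .............................................
172 .............................................
173 .............................................
174 .............................................
175 .............................................
176 .............................................
177 .............................................
```

```bash
python3 - <<'E'
from st import *
import pickle
d=pickle.load(open("p0.pkl","rb"))
P=np.array([.18386,.49173,.19892]);R=Rn.from_quat([.17796,.98404,0,0])
for n,(r0,r1,c0,c1) in {"scene":(115,160,510,590),"top":(300,345,95,150)}.items():
    q=d[n]
    def pr(X):
        k=q["R"]@X+q["t"];return np.array([q["fy"]*k[1]/k[2]+q["cy"],q["fx"]*k[0]/k[2]+q["cx"]]).round(1)
    print(n,"tcp",pr(P),"tips(13 back)",[pr(P+R.apply([0,e*.046,-.013])) for e in(-1,1)],"100 back",pr(P+R.apply([0,0,-.1])))
    g=q["pixels"].max(2)
    for r in range(r0,r1): print(r,''.join('#' if v<60 else 'o' if v<100 else '.' for v in g[r,c0:c1]))
E
```

```text
5.7 [0.519 0.078 0.192] [-0.183  0.307  0.029  1.576  0.548 -0.512] 0.5495779555804676 [-0.825  0.695  0.371] 0.0
scene tcp [159.5 530.9] tips(13 back) [array([148.6, 516.6]), array([162.3, 549.5])] 100 back [124.6 543.7]
115 ooooo##########ooo#################################################ooo#ooooooooo
116 oooo###########oo###################################################oo#ooooooooo
117 oooo################################################################oo#ooooooooo
118 oooo###################################################oo##############ooooooooo
119 oooo##################################################oooo############oooooooooo
120 oooo###################oo#############################oooo############oooooooooo
121 ooooooo##############ooooo#############################ooo############oooooooooo
122 oooooooo############ooooooo############################ooo############oooooooooo
123 ooooooooo#########ooooooooooo##########################ooo############oooooooooo
124 ooooooooo#########oooooooooooooooo######################oo############oooooooooo
125 ooooooooo#########oooooo
[... 5052 characters left out ...]
###################################.....
334 ####################o...oooo#####################o.....
335 ###################o.........ooo################o......
336 #################o.............o################o......
337 ################o..............o###############o.......
338 ##############oo...............o##############o........
339 ############oo.................o##########ooo..........
340 ##########oo.....................ooooooo...............
341 ######oo...............................................
342 ##ooo..................................................
343 oo.....................................................
344 .......................................................
```

In both the start and current pictures the visible fingertips sit some 30 mm behind the reported TCP. I'll shut the fingers here in free air to calibrate where the tip really is.

Request:
drive_tool([
  [0,0,0,0,0,0,-1],
  [0,0,0,0,0,0,-1],
  [0,0,0,0,0,0,-1],
  [0,0,0,0,0,0,-1],
  [0,0,0,0,0,0,-1],
  [0,0,0,0,0,0,-1],
])

```text
time_s: 6.3
tool_pos: [0.519, 0.0775, 0.1909]
ee_rot: [-0.118, 0.946, 0.298, -0.037]
contact_force: [-0.4, 0.4, -0.2]
finger_gap: -0.002
finger_force: 0.0
```

```bash
python3 - <<'E'
from st import *
import pickle,cv2
d=pickle.load(open("p0.pkl","rb"))
for n,(r0,r1,c0,c1) in {"top":(180,208,295,345),"scene":(130,178,300,350)}.items():
    q=bot.capture(n);df=(np.abs(q["pixels"].astype(int)-d[n]["pixels"]).max(2));g=q["pixels"].max(2)
    def pr(X):
        k=q["R"]@X+q["t"];return np.array([q["fy"]*k[1]/k[2]+q["cy"],q["fx"]*k[0]/k[2]+q["cx"]]).round(1)
    print(n,[(b,pr(p+R0.apply([0,0,-b]))) for b in (0,.01,.02,.03,.1)])
    for r in range(r0,r1): print(r,''.join(('#' if g[r,c]<75 else 'o' if g[r,c]<130 else 'x') if df[r,c]>18 else '.' for c in range(c0,c1)))
    cv2.imwrite(f"pics/{n}_shut.png",q["pixels"])
E
```

```text
6.3 [0.519 0.078 0.191] [-0.183  0.308  0.027  1.576  0.548 -0.513] -0.0015847494521633843 [-0.366  0.438 -0.169] 0.0
top [(0, array([200.6, 305. ])), (0.01, array([199.7, 307. ])), (0.02, array([198.8, 309.1])), (0.03, array([197.9, 311.1])), (0.1, array([190.9, 326.3]))]
180 x.xxxxxxxxxxxxxxxx.xxxx.x.xxxx.o################..
181 xxx.x.xx.xx.xxxx.xxx.xxxxxxx..o#################o.
182 xx.xxxxxx.x.xxxxx.xx.x.xxx..oo###################o
183 x.xxxx.xx.xx.xx......xxxx..o#####################o
184 .x.xxxxxxxxxxx..o##o......#######################o
185 xxx.xxxxxx.x.x.o#####o...#########################
186 .xxxxxx.xxxxxx.o######ooo###oo####################
187 xx.xxxxx.xxx...o#######o###ooo####################
188 xxxxxxxxxxxx.x..oo################################
189 .xxxxx...xxx.xx.oo################################
190 xxxx.xxxxx.xxx..oo################################
191 ..xxxxx.x.xxx.x.o#################################
192 x.x.xxx.xxxxxxx.o#################################
193 xxxxxxxxxxxxx...o#################################
194 xxxxxxxx.xxxx.o###################################
1
[... 2811 characters left out ...]
........................................
166 ..................................................
167 ..................................................
168 ..................................................
169 ..................................................
170 ..................................................
171 ..................................................
172 ..................................................
173 ..................................................
174 ..................................................
175 ..................................................
176 ..................................................
177 ..................................................
```

Shut, the visible tip is still about 27 mm back along the tool axis. Either way a nominal TCP at plate z = 72 mm is safe and grips the free part, so I advance with the fingers open 45 mm.

Request:
drive_tool([
  [0,-0.08,0,0,0,0,0.1],
  [0,0,0,0,0,0,0.1],
  [0,0,0,0,0,0,0.1],
  [0,0,0,0,0,0,0.1],
  [0,0,0.6,0,0,0,0.1],
  [0,0,0.6,0,0,0,0.1],
  [0,0,0.6,0,0,0,0.1],
  [0,0,0.6,0,0,0,0.1],
  [0,0,0.6,0,0,0,0.1],
  [0,0,0.6,0,0,0,0.1],
  [0,0,0.6,0,0,0,0.1],
  [0,0,0.6,0,0,0,0.1],
  [0,0,0.5,0,0,0,0.1],
  [0,0,0.5,0,0,0,0.1],
  [0,0,0,0,0,0,0.1],
  [0,0,0,0,0,0,0.1],
])

```text
time_s: 8.0
tool_pos: [0.5029, 0.1409, 0.095]
ee_rot: [-0.118, 0.946, 0.298, -0.037]
contact_force: [-0.7, -0.1, -0.9]
finger_gap: 0.551
finger_force: 0.0
```

```bash
python3 - <<'E'
from st import *
print("in plate frame",(Rp.T@(p-PB)).round(4),turn(R0,Rg).round(2))
E
```

```text
8.0 [0.503 0.141 0.095] [-0.075  0.283 -0.215  1.293  0.575 -0.389] 0.5507185557992782 [-0.73  -0.104 -0.884] 0.0
in plate frame [-0.     0.001  0.073] [-0. -0. -0.]
```

Request:
drive_tool([
  [0,0,0,0,0,0,-0.6],
  [0,0,0,0,0,0,-0.6],
  [0,0,0,0,0,0,-1],
  [0,0,0,0,0,0,-1],
  [0,0,0,0,0,0,-1],
  [0,0,0,0,0,0,-1],
], force=40)

```text
time_s: 8.6
tool_pos: [0.5034, 0.1404, 0.0954]
ee_rot: [-0.118, 0.946, 0.298, -0.037]
contact_force: [1.3, -5.4, 5.4]
finger_gap: 0.154
finger_force: 40.0
```

Request:
drive_tool([
  [0,0,-0.2,0,0,0,-1],
  [0,0,-0.4,0,0,0,-1],
  [0,0,-0.6,0,0,0,-1],
  [0,0,-0.6,0,0,0,-1],
  [0,0,-0.6,0,0,0,-1],
  [0,0,-0.6,0,0,0,-1],
  [0,0,-0.6,0,0,0,-1],
  [0,0,-0.6,0,0,0,-1],
  [0,0,-0.6,0,0,0,-1],
  [0,0,-0.6,0,0,0,-1],
  [0,0,-0.6,0,0,0,-1],
  [0,0,-0.6,0,0,0,-1],
  [0,0,0,0,0,0,-1],
])

```text
time_s: 9.9
tool_pos: [0.5225, 0.0665, 0.2044]
ee_rot: [-0.118, 0.946, 0.298, -0.036]
contact_force: [-0.2, 0.1, -2.5]
finger_gap: 0.153
finger_force: 39.0
```

```bash
python3 - <<'E'
from st import *
MY=-.0265; G=np.array([.5712,-.1285,.04])
Rd=down(MY+np.pi); Rd2=down(MY)
print(turn(R0,Rd).round(2),turn(R0,Rd2).round(2))
E
```

```text
9.9 [0.522 0.067 0.204] [-0.201  0.317  0.069  1.616  0.543 -0.532] 0.15339408239677907 [-0.25   0.141 -2.536] 38.98884415626526
[  4.97   3.78 -11.97] [ 4.07 -5.34 17.01]
```

Request:
drive_tool([
  [0,0,0,0.292,0.222,-0.704,-1],
  [0,0,0,0.292,0.222,-0.704,-1],
  [0,0,0,0.292,0.222,-0.704,-1],
  [0,0,0,0.292,0.222,-0.704,-1],
  [0,0,0,0.292,0.222,-0.704,-1],
  [0,0,0,0.292,0.222,-0.704,-1],
  [0,0,0,0.292,0.222,-0.704,-1],
  [0,0,0,0.292,0.222,-0.704,-1],
  [0,0,0,0.292,0.222,-0.704,-1],
  [0,0,0,0.292,0.222,-0.704,-1],
  [0,0,0,0.292,0.222,-0.704,-1],
  [0,0,0,0.292,0.222,-0.704,-1],
  [0,0,0,0.292,0.222,-0.704,-1],
  [0,0,0,0.292,0.222,-0.704,-1],
  [0,0,0,0.292,0.222,-0.704,-1],
  [0,0,0,0.292,0.222,-0.704,-1],
  [0,0,0,0.292,0.222,-0.704,-1],
  [0,0,0,0,0,0,-1],
])

```text
time_s: 11.7
tool_pos: [0.5206, 0.0683, 0.2032]
ee_rot: [-0.699, 0.715, 0.001, 0.0]
contact_force: [-0.2, -0.3, -2.1]
finger_gap: 0.146
finger_force: 38.9
```

```bash
python3 - <<'E'
from st import *
MY=-.0265; G=np.array([.5712,-.1285,.04]);Rd=down(MY+np.pi)
print(turn(R0,Rd).round(2), "over gate",shift(R0,p,G+[0,0,.073+.09]).round(2))
E
```

```text
11.7 [0.521 0.068 0.203] [ 0.129  0.127 -0.028  1.416  0.002 -1.418] 0.14633444622389497 [-0.206 -0.271 -2.08 ] 38.89514207839966
[0.02 0.02 0.02] over gate [ 9.78 -2.76 -0.01]
```

Request:
drive_tool([
  [0.4,-0.11,0,0,0,0,-1],
  [0.7,-0.2,0,0,0,0,-1],
  [0.7,-0.2,0,0,0,0,-1],
  [0.7,-0.2,0,0,0,0,-1],
  [0.7,-0.2,0,0,0,0,-1],
  [0.7,-0.2,0,0,0,0,-1],
  [0.7,-0.2,0,0,0,0,-1],
  [0.7,-0.2,0,0,0,0,-1],
  [0.7,-0.2,0,0,0,0,-1],
  [0.7,-0.2,0,0,0,0,-1],
  [0.7,-0.2,0,0,0,0,-1],
  [0.7,-0.2,0,0,0,0,-1],
  [0.7,-0.2,0,0,0,0,-1],
  [0.7,-0.2,0,0,0,0,-1],
  [0.3,-0.08,0,0,0,0,-1],
  [0,0,0,0,0,0,-1],
  [0,0,0,0,0,0,-1],
])

```text
time_s: 13.4
tool_pos: [0.5723, -0.1298, 0.2027]
ee_rot: [-0.698, 0.716, 0.001, -0.0]
contact_force: [0.3, 0.1, -2.0]
finger_gap: 0.153
finger_force: 38.9
```

```bash
python3 - <<'E'
from st import *
import cv2
MY=-.0265; G=np.array([.5712,-.1285,.04]);Rd=down(MY+np.pi)
print(turn(R0,Rd).round(2), "to gate xy",shift(R0,p,G+[0,0,.073+.09]).round(2))
ims=[];S=5
for n,(r,c) in {"scene":(110,200),"top":(145,330)}.items():
    q=bot.capture(n);np.save(f"{n}1.npy",q["pixels"])
    for o in bot.regions_of("plate",q)[:4]: print(n,o["confidence"],np.round(o["point"]),o["region"].sum())
    im=cv2.resize(q["pixels"][r:r+105,c:c+80],None,fx=S,fy=S,interpolation=2);im=np.clip(im*1.7,0,255).astype(np.uint8)
    def pr(X):
        k=q["R"]@X+q["t"];return (int((q["fx"]*k[0]/k[2]+q["cx"]-c+.5)*S),int((q["fy"]*k[1]/k[2]+q["cy"]-r+.5)*S))
    # predicted plate: tool x=plate y, tool y=plate x, origin 73 mm beyond TCP
    for a in(-.007,.007):
        for b in(-.035,.035):
            cv2.line(im,pr(p+R0.apply([b,a,.073])),pr(p+R0.apply([b,a,-.047])),(0,0,255),1)
    ims.append(im)
cv2.imwrite("pics/k.png",np.hstack(ims))
E
```

```text
13.4 [ 0.572 -0.13   0.203] [-0.224  0.247  0.116  1.442  0.001 -1.769] 0.15310024819459578 [ 0.285  0.061 -1.968] 38.91299307346344
[0.02 0.01 0.01] to gate xy [-0.07  0.06 -0.01]
scene 0.81 [220. 424.] 684
scene 0.79 [277. 389.] 1190
scene 0.73 [156. 263.] 632
scene 0.73 [197. 348.] 583
top 0.75 [263. 231.] 865
top 0.71 [179. 236.] 838
top 0.63 [262. 320.] 869
top 0.44 [185. 373.] 133
```

View pics/k.png

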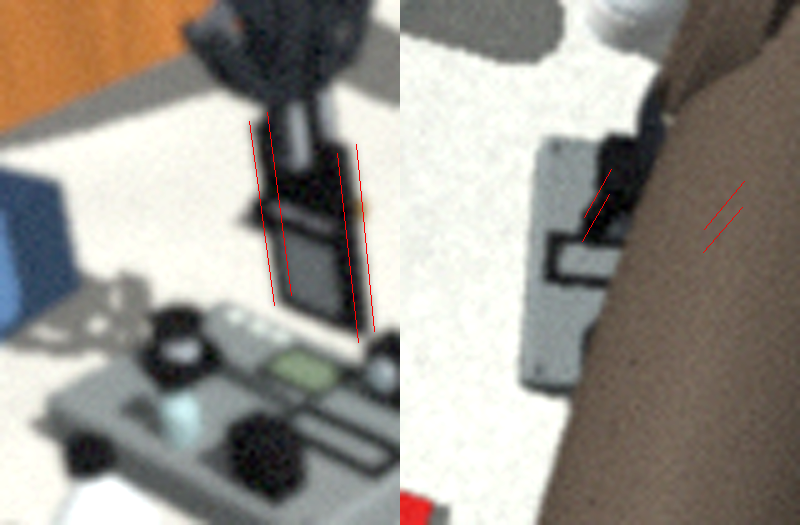

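The picture shows the plate held upright over the gate. The predicted wireframe (red, scene) is within 1–2 px of the slab, with the front bottom edge around crop (283,300)-(355,333). The grip overlaps the plate's top by about 25 mm. Next I measure the remaining offset with edge profiles, against both the plate and the gate frame.

```bash
cat > edge.py <<'E'
from st import *
import cv2
from scipy.optimize import least_squares
from scipy.ndimage import map_coordinates
# edges of the held/standing plate in plate-ish frame: (tool x b, tool y a, tool z); observed by scene cam
def measure(q,R,p,zb,verbose=True,it=3,lo=.02,hi=.06):
    g=cv2.GaussianBlur(q["pixels"].max(2).astype(float),(0,0),.7)
    def pr(X): k=q["R"]@X+q["t"];return np.array([q["fx"]*k[0]/k[2]+q["cx"],q["fy"]*k[1]/k[2]+q["cy"]])
    b0=R.apply([1,0,0]); sy=1 if b0[1]>0 else -1      # sign so that b*sy is +y world
    sx=1 if R.apply([0,1,0])[0]>0 else -1
    E=[]
    for z in np.linspace(zb-lo,zb-hi,12):
        E.append((np.array([-sy*.035,sx*.007,z]),np.array([-sy,0,0])))
        E.append((np.array([sy*.035,-sx*.007,z]),np.array([sy,0,0])))
    for b in np.linspace(-.028,.028,12): E.append((np.array([b,sx*.007,zb]),np.array([0,0,1.])))
    o=np.zeros(3)
    for _ in range(it):
        rows=[]
        for P,n in E:
            u=pr(p+o+R.apply(P));w=pr(p+o+R.apply(P+n*.002))-u;w/=np.linalg.norm(w)
            s=np.linspace(-4,4,65);pts=u[:,None]+w[:,None]*s
            f=map_coordinates(g,[pts[1],pts[0]],order=1);df=np.gradient(f,s)
            i=np.argmax(df*np.exp(-(s/3)**2))
            if df[i]>12: rows.append((P,u+w*s[i],w,n))
        def res(x): return [w@(pr(p+x+R.apply(P))-t) for P,t,w,n in rows]
        out={}
        for nm,f in {"xy":lambda v:np.array([v[0],v[1],0]),"xyz":lambda v:np.array(v)}.items():
            r=least_squares(lambda v:res(f(v)),[0,0] if nm=="xy" else [0,0,0],loss="soft_l1",f_scale=.4,x_scale=.01)
            out[nm]=(f(r.x),np.sqrt(np.mean(np.square(res(f(r.x))))))
        o=out["xy"][0]
    print(len(rows),{k:((v[0]*1000).round(1),round(v[1],2)) for k,v in out.items()})
    return out
if __name__=="__main__":
    q=bot.capture("scene");measure(q,R0,p,.073)
    for dz in(.003,-.003): measure(q,R0,p,.073+dz)
E
python3 edge.py
```

```text
13.6 [ 0.572 -0.129  0.203] [-0.223  0.247  0.116  1.442  0.001 -1.769] 0.15126436055873235 [ 0.377  0.094 -2.287] 38.91482770442963
36 {'xy': (array([-1.1, -2.6,  0. ]), np.float64(0.63)), 'xyz': (array([-15.2, -18.2, -12.4]), np.float64(0.64))}
35 {'xy': (array([-4.1, -4.9,  0. ]), np.float64(0.57)), 'xyz': (array([-21.9, -24.5, -15.7]), np.float64(0.55))}
36 {'xy': (array([ 1.6, -0.2,  0. ]), np.float64(0.73)), 'xyz': (array([-22.1, -26.1, -20.7]), np.float64(0.7))}
```

Request:
drive_tool([
  [-0.15,-0.05,0.2,0,0,0,-1],
  [0,0,0.45,0,0,0,-1],
  [0,0,0.45,0,0,0,-1],
  [0,0,0.45,0,0,0,-1],
  [0,0,0.45,0,0,0,-1],
  [0,0,0.45,0,0,0,-1],
  [0,0,0.45,0,0,0,-1],
  [0,0,0.45,0,0,0,-1],
  [0,0,0.2,0,0,0,-1],
  [0,0,0,0,0,0,-1],
  [0,0,0,0,0,0,-1],
])

```text
time_s: 14.75
tool_pos: [0.5735, -0.127, 0.1321]
ee_rot: [-0.698, 0.716, 0.001, -0.0]
contact_force: [0.4, 0.4, -1.8]
finger_gap: 0.155
finger_force: 38.9
```

```bash
python3 - <<'E'
from edge import *
q=bot.capture("scene");o=measure(q,R0,p,.073)["xy"][0]; 
b=p+o+R0.apply([0,0,.073]);print("bottom",b)
S=8;r,c=150,225
im=cv2.resize(q["pixels"][r:r+70,c:c+75],None,fx=S,fy=S,interpolation=2);im=np.clip(im*2.0,0,255).astype(np.uint8)
def pr(X):
    k=q["R"]@X+q["t"];return (int((q["fx"]*k[0]/k[2]+q["cx"]-c+.5)*S),int((q["fy"]*k[1]/k[2]+q["cy"]-r+.5)*S))
m=np.array([np.cos(-.0265),np.sin(-.0265),0]);my=np.array([-m[1],m[0],0]);G=np.array([.5712,-.1285,.046])
cs=[(1,1),(1,-1),(-1,-1),(-1,1)]
cv2.polylines(im,[np.array([pr(G+m*s*.0165+my*e*.0475) for s,e in cs])],True,(0,255,0),1)
cv2.polylines(im,[np.array([pr(b+m*s*.007+my*e*.035) for s,e in cs])],True,(0,0,255),1)
cv2.imwrite("pics/n.png",im)
E
```

```text
14.75 [ 0.573 -0.127  0.132] [-0.218  0.252 -0.032  1.288  0.001 -1.764] 0.15480535520211627 [ 0.395  0.408 -1.801] 38.88196885585785
21 {'xy': (array([ 0.8, -1.4,  0. ]), np.float64(0.53)), 'xyz': (array([-12.3, -16.9, -14.1]), np.float64(0.49))}
bottom [ 0.574 -0.128  0.059]
```

View pics/n.png

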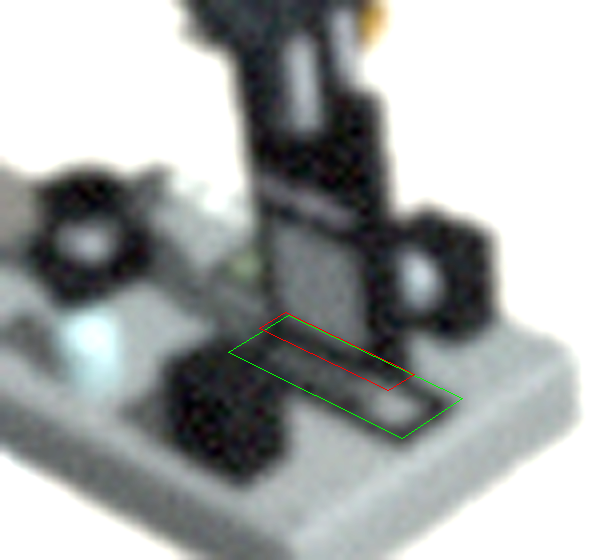

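The last picture shows the plate bottom (red) above the pocket, inside the gate frame, whose outer corners are near crop (460,403) and (402,447). The offset is within about 2 mm, so I nudge 1 mm and lower slowly, watching the force.

Request:
drive_tool([
  [0,0.05,0.15,0,0,0,-1],
  [0,0,0.15,0,0,0,-1],
  [0,0,0.1,0,0,0,-1],
  [0,0,0.1,0,0,0,-1],
  [0,0,0.1,0,0,0,-1],
  [0,0,0.05,0,0,0,-1],
  [0,0,0.05,0,0,0,-1],
  [0,0,0,0,0,0,-1],
  [0,0,0,0,0,0,-1],
])

```text
time_s: 15.7
tool_pos: [0.5724, -0.1269, 0.1179]
ee_rot: [-0.698, 0.716, 0.001, -0.0]
contact_force: [-0.1, 0.4, -1.9]
finger_gap: 0.15
finger_force: 38.9
```

Request:
drive_tool([
  [0,0,0.05,0,0,0,-1],
  [0,0,0.05,0,0,0,-1],
  [0,0,0.05,0,0,0,-1],
  [0,0,0,0,0,0,-1],
  [0,0,0,0,0,0,-1],
])

```text
time_s: 16.2
tool_pos: [0.5723, -0.1269, 0.1148]
ee_rot: [-0.698, 0.716, 0.001, -0.0]
contact_force: [-0.6, -0.1, -1.6]
finger_gap: 0.151
finger_force: 38.9
```

Request:
drive_tool([
  [0,0,0.04,0,0,0,-1],
  [0,0,0.04,0,0,0,-1],
  [0,0,0,0,0,0,-1],
  [0,0,0,0,0,0,-1],
])

```text
time_s: 16.6
tool_pos: [0.5724, -0.1269, 0.1135]
ee_rot: [-0.698, 0.716, 0.001, -0.0]
contact_force: [0.3, 0.6, 0.0]
finger_gap: 0.15
finger_force: 39.1
```

Request:
drive_tool([
  [0,0,0.03,0,0,0,-1],
  [0,0,0,0,0,0,-1],
  [0,0,0,0,0,0,-1],
])

```text
time_s: 16.9
tool_pos: [0.5727, -0.1268, 0.1134]
ee_rot: [-0.698, 0.716, 0.001, 0.0]
contact_force: [-1.6, 1.1, 5.9]
finger_gap: 0.151
finger_force: 39.8
```

```bash
python3 - <<'E'
from edge import *
q=bot.capture("scene");o=measure(q,R0,p,.073,lo=.035)["xy"][0]; 
b=p+o+R0.apply([0,0,.073]);print("bottom",b)
E
```

```text
16.9 [ 0.573 -0.127  0.113] [-0.218  0.254 -0.07   1.247  0.001 -1.764] 0.15096078903056132 [-1.623  1.13   5.893] 39.779396653175354
20 {'xy': (array([7.8, 3.9, 0. ]), np.float64(0.62)), 'xyz': (array([-29.7, -37.3, -38.9]), np.float64(0.4))}
bottom [ 0.58  -0.123  0.04 ]
```

Contact came at nominal bottom z of about 0.0405 m, which is floor level. To be sure the plate is inside the lips, I lift about 1 mm and feel sideways.

Request:
drive_tool([
  [0,0,-0.08,0,0,0,-1],
  [0,0.05,0,0,0,0,-1],
  [0,0.05,0,0,0,0,-1],
  [0,0,0,0,0,0,-1],
  [0,0,0,0,0,0,-1],
])

```text
time_s: 17.45
tool_pos: [0.5701, -0.1269, 0.1139]
ee_rot: [-0.698, 0.716, 0.001, -0.0]
contact_force: [0.7, 0.3, -2.9]
finger_gap: 0.15
finger_force: 38.9
```

Request:
drive_tool([
  [0,0.05,0,0,0,0,-1],
  [0,0.05,0,0,0,0,-1],
  [0,0,0,0,0,0,-1],
  [0,0,0,0,0,0,-1],
])

```text
time_s: 17.85
tool_pos: [0.5684, -0.1268, 0.1143]
ee_rot: [-0.698, 0.716, 0.001, -0.0]
contact_force: [0.2, -0.1, -2.7]
finger_gap: 0.151
finger_force: 38.9
```

Request:
drive_tool([
  [0,0.05,0,0,0,0,-1],
  [0,0,0,0,0,0,-1],
  [0,0,0,0,0,0,-1],
])

```text
time_s: 18.15
tool_pos: [0.5677, -0.1267, 0.1143]
ee_rot: [-0.698, 0.716, 0.001, 0.0]
contact_force: [3.0, 0.6, -2.9]
finger_gap: 0.151
finger_force: 39.0
```

Request:
drive_tool([
  [0,0.05,0,0,0,0,-1],
  [0,0,0,0,0,0,-1],
  [0,0,0,0,0,0,-1],
])

```text
time_s: 18.45
tool_pos: [0.5668, -0.1267, 0.1144]
ee_rot: [-0.698, 0.716, 0.001, 0.0]
contact_force: [3.8, 0.4, -3.1]
finger_gap: 0.153
finger_force: 39.5
```

The wall is felt at TCP x of about 0.568, so the plate is in the pocket and the centre is about 0.571. I go back, set down and open slowly.

Request:
drive_tool([
  [0,-0.1,0,0,0,0,-1],
  [0,-0.11,0,0,0,0,-1],
  [0,0,0.04,0,0,0,-1],
  [0,0,0.02,0,0,0,-1],
  [0,0,0,0,0,0,-1],
  [0,0,0,0,0,0,-1],
])

```text
time_s: 19.05
tool_pos: [0.5704, -0.1269, 0.1134]
ee_rot: [-0.698, 0.716, 0.001, -0.0]
contact_force: [-1.6, 1.0, 2.8]
finger_gap: 0.152
finger_force: 39.5
```

Request:
drive_tool([
  [0,0,0,0,0,0,-0.7],
  [0,0,0,0,0,0,-0.66],
  [0,0,0,0,0,0,-0.62],
  [0,0,0,0,0,0,-0.58],
  [0,0,0,0,0,0,-0.5],
  [0,0,0,0,0,0,-0.4],
  [0,0,0,0,0,0,-0.3],
  [0,0,0,0,0,0,-0.2],
  [0,0,0,0,0,0,-0.2],
  [0,0,0,0,0,0,-0.2],
], force=20)

```text
time_s: 20.05
tool_pos: [0.5705, -0.1268, 0.113]
ee_rot: [-0.698, 0.716, 0.001, -0.0]
contact_force: [-0.2, 0.2, -0.1]
finger_gap: 0.4
finger_force: 0.0
```

Request:
drive_tool([
  [0,0,-0.2,0,0,0,-0.2],
  [0,0,-0.4,0,0,0,-0.2],
  [0,0,-0.6,0,0,0,-0.2],
  [0,0,-0.6,0,0,0,-0.2],
  [0,0,-0.6,0,0,0,-0.2],
  [0,0,-0.6,0,0,0,-0.2],
  [0,0,-0.6,0,0,0,-0.2],
  [0,0,-0.6,0,0,0,-0.2],
  [0,0,-0.6,0,0,0,-0.2],
  [0,0,0,0,0,0,-0.2],
])

```text
time_s: 21.05
tool_pos: [0.5715, -0.1271, 0.2112]
ee_rot: [-0.698, 0.716, -0.0, 0.001]
contact_force: [0.0, -0.6, 0.3]
finger_gap: 0.404
finger_force: 0.0
```

```bash
python3 - <<'E'
from edge import *
q=bot.capture("scene")
for o in bot.regions_of("plate",q)[:5]: 
    y,x=np.nonzero(o["region"]);print(round(o["confidence"],2),np.round(o["point"]),o["region"].sum(),y.min(),y.max(),x.min(),x.max())
pg=np.array([.571,-.128,.113])
def pr(X): k=q["R"]@X+q["t"];return np.array([q["fy"]*k[1]/k[2]+q["cy"],q["fx"]*k[0]/k[2]+q["cx"]]).round(1)
for zz in(.04,.16):
    print([pr(np.array([.571+a,-.128+b,zz])).tolist() for a in(-.007,.007) for b in(-.035,.035)])
measure(q,down(-.0265+np.pi),pg,.073,lo=.045,hi=.11)
print("to key above",shift(R0,p,[.5674,-.2734,.215]).round(2),p)
E
```

```text
21.05 [ 0.571 -0.127  0.211] [-0.219  0.242  0.128  1.456  0.001 -1.765] 0.40359036380229973 [ 0.006 -0.567  0.282] 0.0
0.87 [220. 425.] 692 207 234 407 445
0.81 [274. 391.] 1144 262 286 365 415
0.76 [196. 348.] 561 182 206 325 364
0.71 [180. 267.] 695 162 202 256 278
0.33 [249. 263.] 851 230 269 248 274
[[193.3, 261.3], [200.8, 277.7], [195.3, 258.2], [202.9, 274.6]]
[[159.9, 257.1], [166.8, 274.5], [161.8, 253.8], [168.8, 271.1]]
29 {'xy': (array([7. , 8.5, 0. ]), np.float64(0.53)), 'xyz': (array([-18.8, -22.6, -28.3]), np.float64(0.39))}
to key above [ 7.32  0.02 -0.19] [ 0.571 -0.127  0.211]
```

The plate stands: its region spans rows 162–202 and cols 256–278, against the predicted 160–203 and 254–278. The fingers read 0 N. Now I shut the fingers and move over the key.

Request:
drive_tool([
  [0.4,0,0,0,0,0,-1],
  [0.7,0,0,0,0,0,-1],
  [0.8,0,0,0,0,0,-1],
  [0.8,0,0,0,0,0,-1],
  [0.8,0,0,0,0,0,-1],
  [0.8,0,0,0,0,0,-1],
  [0.8,0,0,0,0,0,-1],
  [0.8,0,0,0,0,0,-1],
  [0.8,0,0,0,0,0,-1],
  [0.62,0.02,0,0,0,0,-1],
  [0,0,0,0,0,0,-1],
  [0,0,0,0,0,0,-1],
])

```text
time_s: 22.35
tool_pos: [0.5665, -0.2734, 0.2088]
ee_rot: [-0.698, 0.716, 0.001, -0.0]
contact_force: [0.4, 0.5, -0.0]
finger_gap: -0.003
finger_force: 0.0
```

```bash
python3 - <<'E'
from st import *
print("to key",shift(R0,p,[.5674,-.2734,.1]).round(2))
for n in("scene","top"):
    q=bot.capture(n)
    def pr(X): k=q["R"]@X+q["t"];return np.array([q["fy"]*k[1]/k[2]+q["cy"],q["fx"]*k[0]/k[2]+q["cx"]]).round(1)
    print(n,"plate top corners",[pr(np.array([.571+a,-.128+b,.16])).tolist() for a in(-.007,.007) for b in(-.035,.035)])
    for o in bot.regions_of("plate",q)[:6]:
        y,x=np.nonzero(o["region"]);print(round(o["confidence"],2),np.round(o["point"]),y.min(),y.max(),x.min(),x.max())
    print("key",[(round(o["confidence"],2),np.round(o["point"])) for o in bot.boxes_of("key_top",q)],pr(np.array([.5674,-.2734,.08])))
E
```

```text
22.35 [ 0.566 -0.273  0.209] [-0.45   0.333  0.243  1.484  0.001 -1.995] -0.003433133480725298 [ 0.446  0.481 -0.013] 0.0
to key [ 0.01 -0.06  5.44]
scene plate top corners [[159.9, 257.1], [166.8, 274.5], [161.8, 253.8], [168.8, 271.1]]
0.8 [180. 268.] 162 201 256 277
0.71 [274. 388.] 262 286 363 415
0.64 [194. 348.] 184 206 325 364
0.61 [220. 426.] 206 235 408 445
0.4 [174. 234.] 171 181 230 240
key [] [172.5 234.8]
top plate top corners [[193.0, 391.4], [191.3, 366.7], [188.2, 391.6], [186.5, 366.9]]
0.93 [177. 238.] 164 198 216 256
0.74 [262. 231.] 240 282 212 252
0.73 [192. 375.] 187 200 362 389
0.59 [261. 321.] 239 281 304 335
0.15 [230. 187.] 225 240 164 203
key [] [199.8 423.4]
```

Request:
drive_tool([
  [0.01,-0.04,0.4,0,0,0,-1],
  [0,0,0.6,0,0,0,-1],
  [0,0,0.7,0,0,0,-1],
  [0,0,0.7,0,0,0,-1],
  [0,0,0.7,0,0,0,-1],
  [0,0,0.7,0,0,0,-1],
  [0,0,0.7,0,0,0,-1],
  [0,0,0.6,0,0,0,-1],
  [0,0,0.4,0,0,0,-1],
  [0,0,0.3,0,0,0,-1],
  [0,0,0,0,0,0,-1],
  [0,0,0,0,0,0,-1],
])

```text
time_s: 23.85
tool_pos: [0.5673, -0.2735, 0.0933]
ee_rot: [-0.698, 0.716, 0.001, -0.0]
contact_force: [0.6, 0.2, 0.6]
finger_gap: -0.0
finger_force: 0.0
```

Request:
drive_tool([
  [0,0,0.15,0,0,0,-1],
  [0,0,0.15,0,0,0,-1],
  [0,0,0.1,0,0,0,-1],
  [0,0,0.1,0,0,0,-1],
  [0,0,0,0,0,0,-1],
])

```text
time_s: 24.35
tool_pos: [0.5669, -0.2733, 0.0825]
ee_rot: [-0.698, 0.716, 0.001, -0.0]
contact_force: [0.2, 0.7, -0.5]
finger_gap: 0.001
finger_force: 0.0
```

Request:
drive_tool([
  [0,0,0.1,0,0,0,-1],
  [0,0,0.1,0,0,0,-1],
  [0,0,0,0,0,0,-1],
])

```text
time_s: 24.65
tool_pos: [0.5669, -0.2733, 0.0785]
ee_rot: [-0.698, 0.716, 0.001, -0.0]
contact_force: [-0.4, -0.9, -0.2]
finger_gap: -0.002
finger_force: 0.0
```

Request:
drive_tool([
  [0,0,0.1,0,0,0,-1],
  [0,0,0.05,0,0,0,-1],
  [0,0,0,0,0,0,-1],
  [0,0,0,0,0,0,-1],
])

```text
time_s: 25.05
tool_pos: [0.5671, -0.2734, 0.0759]
ee_rot: [-0.698, 0.716, 0.001, -0.0]
contact_force: [-0.0, 0.4, -0.2]
finger_gap: 0.002
finger_force: 0.0
```

Request:
drive_tool([
  [0,0,0.1,0,0,0,-1],
  [0,0,0.1,0,0,0,-1],
  [0,0,0.1,0,0,0,-1],
  [0,0,0.1,0,0,0,-1],
  [0,0,0,0,0,0,-1],
])

```text
time_s: 25.55
tool_pos: [0.5669, -0.2732, 0.0674]
ee_rot: [-0.698, 0.716, 0.001, -0.0]
contact_force: [-0.2, -0.1, -0.0]
finger_gap: -0.004
finger_force: 0.0
```

Request:
drive_tool([
  [0,0,0.1,0,0,0,-1],
  [0,0,0.1,0,0,0,-1],
  [0,0,0,0,0,0,-1],
])

```text
time_s: 25.85
tool_pos: [0.5669, -0.2733, 0.0635]
ee_rot: [-0.698, 0.716, 0.001, -0.0]
contact_force: [-0.2, -0.2, 0.0]
finger_gap: -0.003
finger_force: 0.0
```

Request:
drive_tool([
  [0,0,0.1,0,0,0,-1],
  [0,0,0.05,0,0,0,-1],
  [0,0,0,0,0,0,-1],
])

```text
time_s: 26.15
tool_pos: [0.567, -0.2733, 0.0607]
ee_rot: [-0.698, 0.716, 0.001, -0.0]
contact_force: [0.3, 0.7, 0.1]
finger_gap: 0.0
finger_force: 0.0
```

Request:
drive_tool([
  [0,0,0.1,0,0,0,-1],
  [0,0,0,0,0,0,-1],
  [0,0,0,0,0,0,-1],
])

```text
time_s: 26.45
tool_pos: [0.567, -0.2733, 0.0588]
ee_rot: [-0.698, 0.716, 0.001, -0.0]
contact_force: [-0.7, 0.4, 0.3]
finger_gap: -0.002
finger_force: 0.0
```

Request:
drive_tool([
  [0,0,0.1,0,0,0,-1],
  [0,0,0,0,0,0,-1],
  [0,0,0,0,0,0,-1],
])

```text
time_s: 26.75
tool_pos: [0.567, -0.2733, 0.0568]
ee_rot: [-0.698, 0.716, 0.001, -0.0]
contact_force: [-0.5, 0.8, 0.9]
finger_gap: -0.002
finger_force: 0.0
```

Request:
drive_tool([
  [0,0,0.1,0,0,0,-1],
  [0,0,0,0,0,0,-1],
  [0,0,0,0,0,0,-1],
])

```text
time_s: 27.05
tool_pos: [0.567, -0.2733, 0.0548]
ee_rot: [-0.698, 0.716, 0.001, -0.0]
contact_force: [0.3, -0.4, 0.4]
finger_gap: 0.001
finger_force: 0.0
```

Request:
drive_tool([
  [0,0,0.08,0,0,0,-1],
  [0,0,0,0,0,0,-1],
  [0,0,0,0,0,0,-1],
])

```text
time_s: 27.35
tool_pos: [0.5671, -0.2733, 0.0533]
ee_rot: [-0.698, 0.716, 0.001, -0.0]
contact_force: [0.4, -0.1, -0.1]
finger_gap: 0.0
finger_force: 0.0
```

Request:
drive_tool([
  [0,0,0.08,0,0,0,-1],
  [0,0,0,0,0,0,-1],
  [0,0,0,0,0,0,-1],
])

```text
time_s: 27.65
tool_pos: [0.567, -0.2733, 0.0516]
ee_rot: [-0.698, 0.716, 0.001, -0.0]
contact_force: [-0.5, -0.3, 0.4]
finger_gap: -0.001
finger_force: 0.0
```

Request:
drive_tool([
  [0,0,0.08,0,0,0,-1],
  [0,0,0,0,0,0,-1],
  [0,0,0,0,0,0,-1],
])

```text
time_s: 27.95
tool_pos: [0.567, -0.2733, 0.05]
ee_rot: [-0.698, 0.716, 0.001, -0.0]
contact_force: [-0.0, -0.2, 0.8]
finger_gap: -0.003
finger_force: 0.0
```

```bash
python3 - <<'E'
from st import *
import pickle
d=pickle.load(open("p0.pkl","rb"))
q=bot.capture("scene");g=q["pixels"].max(2);g0=d["scene"]["pixels"].max(2)
def pr(X): k=q["R"]@X+q["t"];return np.array([q["fy"]*k[1]/k[2]+q["cy"],q["fx"]*k[0]/k[2]+q["cx"]]).round(1)
print("tcp",pr(p),"27 back",pr(p+[0,0,.027]),"100back",pr(p+[0,0,.1]),"key",pr(np.array([.5674,-.2734,.08])))
ch=lambda v:'#' if v<50 else 'o' if v<85 else '-' if v<120 else '.'
for r in range(140,192): print(r,''.join(ch(v) for v in g[r,215:255]),' ',''.join(ch(v) for v in g0[r,215:255]))
E
```

```text
27.95 [ 0.567 -0.273  0.05 ] [-0.449  0.359 -0.069  1.145  0.    -1.995] -0.0028433070114133444 [-0.008 -0.176  0.794] 0.0
tcp [180.2 236.3] 27 back [173.2 235.1] 100back [153.2 231.7] key [172.5 234.8]
140 ..-o######################oooo---.......   ........................................
141 ...o######################oooooo--......   ........................................
142 ...o######################ooo##oo-......   ........................................
143 ...o######################ooo##o-.......   ........................................
144 ..-o######################ooo##o-.......   ........................................
145 ..-o###########################o-.....--   ......................................--
146 ...o##########################o-.....--o   .....................................--o
147 ...-o#########################o-.....-o#   .....................................-o#
148 ..-oo#########################o-....-o##   ....................................-o##
149 ..-ooo#######################o-....-o###   ...................................-o###
150 .--ooooo#####
[... 2978 characters left out ...]
 ..----------oo###############ooooooo###o   ..----------oo##############oo-----ooooo
185 .------------oo###########ooooooo#######   .-----------ooo###########ooo-------oooo
186 --------------oo########oooo-ooooo######   --------------oo########ooo-----------oo
187 --------------ooo#####oooo-----oooo#o###   --------------ooo#####oooo--------------
188 ------------oooooooooo----------ooooo###   ------------oooooo#ooo------------------
189 ----------ooooooooo---------------ooooo#   ----------ooooooooo---------------------
190 ---------oooooooo--.....-----------ooo##   ---------oooo#ooo---....----------------
191 --------oooooo#oo--.....----------ooooo#   --------oooo###oo--.....----------oooooo
```

The scene map shows the finger reaching the top of the cap (cols 229–238, row ~172), centred on it, with the cap unmoved. Contact should be imminent, so I continue in small steps.

Request:
drive_tool([
  [0,0,0.06,0,0,0,-1],
  [0,0,0,0,0,0,-1],
  [0,0,0,0,0,0,-1],
])

```text
time_s: 28.3
tool_pos: [0.567, -0.2733, 0.0488]
ee_rot: [-0.698, 0.716, 0.001, -0.0]
contact_force: [-0.2, 0.0, 0.7]
finger_gap: 0.001
finger_force: 0.0
```

Request:
drive_tool([
  [0,0,0.06,0,0,0,-1],
  [0,0,0,0,0,0,-1],
  [0,0,0,0,0,0,-1],
])

```text
time_s: 28.6
tool_pos: [0.5671, -0.2734, 0.0477]
ee_rot: [-0.698, 0.716, 0.001, -0.0]
contact_force: [0.5, -0.8, 0.6]
finger_gap: -0.002
finger_force: 0.3
```

Request:
drive_tool([
  [0,0,0.06,0,0,0,-1],
  [0,0,0,0,0,0,-1],
  [0,0,0,0,0,0,-1],
])

```text
time_s: 28.9
tool_pos: [0.5672, -0.2734, 0.0469]
ee_rot: [-0.698, 0.716, 0.001, -0.0]
contact_force: [-1.3, 0.8, 4.3]
finger_gap: -0.003
finger_force: 2.1
```

Contact is at about 0.0475 and 4.3 N. I press about 8 mm further in two parts.

Request:
drive_tool([
  [0,0,0.05,0,0,0,-1],
  [0,0,0.05,0,0,0,-1],
  [0,0,0.05,0,0,0,-1],
  [0,0,0.05,0,0,0,-1],
  [0,0,0,0,0,0,-1],
  [0,0,0,0,0,0,-1],
])

```text
time_s: 29.5
tool_pos: [0.5672, -0.2734, 0.0429]
ee_rot: [-0.698, 0.716, 0.001, -0.0]
contact_force: [-1.8, 1.0, 6.1]
finger_gap: 0.001
finger_force: 3.3
```

Request:
drive_tool([
  [0,0,0.05,0,0,0,-1],
  [0,0,0.05,0,0,0,-1],
  [0,0,0.05,0,0,0,-1],
  [0,0,0.04,0,0,0,-1],
  [0,0,0,0,0,0,-1],
  [0,0,0,0,0,0,-1],
  [0,0,0,0,0,0,-1],
  [0,0,0,0,0,0,-1],
  [0,0,0,0,0,0,-1],
  [0,0,0,0,0,0,-1],
  [0,0,0,0,0,0,-1],
  [0,0,0,0,0,0,-1],
  [0,0,0,0,0,0,-1],
  [0,0,0,0,0,0,-1],
])

```text
time_s: 30.9
tool_pos: [0.5672, -0.2734, 0.0396]
ee_rot: [-0.698, 0.716, 0.0, -0.0]
contact_force: [-2.5, 1.7, 8.8]
finger_gap: 0.003
finger_force: 4.3
```

```bash
python3 - <<'E'
from st import *
F=[]
for n in("scene","top","scene","top"):
    q=bot.capture(n);F.append(bot.state()["contact_force"])
    for o in bot.regions_of("plate",q)[:6]:
        y,x=np.nonzero(o["region"])
        if abs(y.mean()-186)<14 and (abs(x.mean()-268)<15 and n=="scene" or abs(x.mean()-376)<15 and n=="top"): print(n,round(o["confidence"],2),y.min(),y.max(),x.min(),x.max())
print(np.mean(F,0))
E
```

```text
30.9 [ 0.567 -0.273  0.04 ] [-0.449  0.364 -0.086  1.122  0.    -1.995] 0.0026604737485277437 [-2.483  1.661  8.813] 4.348020570469089
scene 0.64 162 202 256 278
top 0.82 186 200 362 390
scene 0.66 163 202 257 278
top 0.7 187 200 362 390
[-2.328  1.311  8.466]
```

The key is at about 8 mm (8.5–8.8 N) and the plate stands unchanged. Handing in.

```bash
python3 -c "
from workcell import bot
print(bot.sign_off())"
```

```text
the job is handed in; nothing more can be done
None
```

I handed the job in with the plate standing upright in the gate, let go, and the gripper holding the key about 8 mm down at roughly 8.5 N; `bot.sign_off()` returned no verdict.

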